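# Tap three inlays level, then switch on the warming plate

### The job

With closed fingertips, lightly push down the three proud inlays on the marquetry board until each lies level with the board's face: first the dark walnut disc, then the red padauk diamond, then the white holly square. Only then push the chrome button on the side of the black warming plate well in, so that it stays in, to switch the plate on. Grasp and lift nothing, and leave the iron, calipers and pin tin where they are.

Things in the scene. Friction and masses are not known exactly. Their poses are not given: they have to be found in the camera images.
- board: the fixed flat marquetry assembly board of mid-brown wood, 110 x 290 x 24 mm high; origin at the centre of its underside, z up, long axis y, face 24 mm above the origin. Three round cork-lined recesses 68 mm wide lie in a row along y at -85, 0 and +85 mm; each holds one inlay, any inlay in any recess
- walnut: dark brown walnut disc inlay, 50 mm across; origin at the centre of its top face. It starts 7 to 8 mm above the board's face and slides straight down stiffly (about 3 N), stays where it is left, does not spring back, and would stop 5 mm below the board's face, so it must be pushed by position, not until it stops
- padauk: red padauk inlay, a 42 mm square set as a diamond (corners along the board's axes); origin at the centre of its top face; starts and slides just as the walnut disc does
- holly: white holly inlay, a 44 mm square; origin at the centre of its top face; starts and slides just as the walnut disc does
- warmer: the fixed squat round black bakelite warming plate, 180 mm across, 54 mm high; origin at the centre of its underside, z up; its button is on the -x side (towards the robot), in a square boss that reaches 97 mm from the origin
- button_face (a point): centre of the outer face of the chrome push button, 30 mm diameter, 30 mm above the bench; axes as the warming plate's: pushing along +x goes in; the face stands 20 mm out from the boss at the start, and the point moves with the button
- button (a joint): how far the chrome button is pushed in, m: 0 out, 0.012 fully in; moves stiffly (about 3 N) and stays where it is left; the plate is on from 0.006
- iron: loose steel veneer iron, sole 50 x 110 x 14 mm with a turned wooden grip along y above it, 67 mm high in all; origin at the centre of its underside; leave alone
- calipers: loose flat brass calipers, 150 mm beam along y, 12 mm wide, jaws reach 55 mm to +x, 8 mm thick; origin under the middle of the beam; leave alone
- tin: loose round green enamel pin tin, 68 mm across, 35 mm high; origin at the centre of its underside; leave alone
- bench_stop: fixed maple bench stop, 160 x 35 x 36 mm high; origin at the centre of its underside, long axis x

How it is judged:
By the outcome, as a careful person would: the job done as asked, in the order asked, and still so for the second after the job is handed in, with the robot touching nothing.
It also fails if it takes over 64 s, if anything falls off the work surface, if the arm or the gripper's body presses on something with over 40 N, if the wrist force passes 120 N, or if a joint passes its speed limit or range.

### The arm

A 6-joint arm with a two-finger parallel gripper is mounted at the origin on the work surface. World frame = base frame: x ahead of the robot, y to its left, z up, the work surface at z = 0. Lengths are in mm, angles in rad, forces in N, time in s.
With the tool pointing down it reaches from about 350 to 1000 mm from the base axis. Payload 7.1 kg.
Tool frame: the origin (TCP) lies midway between the tips of the shut fingers; the grasp point (between the pads) lies 19 mm behind it; z points along the fingers, y is the line along which they close (so a half turn about z gives the same grasp; the last joint's range is limited). The gripper opens to 85 mm and grips with 20 to 120 N. Pads are 22 mm wide; open, the fingers measure 114 mm over their backs; the gripper's body (76 mm by 85 mm) begins 54 mm behind the grasp point. The pads swing forward as they close: fully open they stand 13 mm farther back than shut.
Start: joints at [1.195, 0.423, 1.63, -0, 1.089, -0.019], TCP at [218.266, 585.632, 231.319] pointing down, gripper open.
Joint ranges: [-3, 3], [-0.9, 2.11], [0.09, 2.58], [-1.31, 4.45], [0.11, 2.69], [-2.54, 2.54]. Speed limits (rad/s): [2.39, 2.39, 3.01, 3.14, 3.14, 3.14].

### API

Orientations are given as a 3x3 rotation matrix whose columns are the frame's x, y, z axes.
In Python, from workcell import * gives the robot as it stands.
- The arm moves only by the tool jog_arm, never from a script. Its argument "deltas" is text: rows parted by semicolons, each of 6 numbers parted by spaces: the shift along the tool's x, y, z in mm, then the turn, a rotation vector about the tool's x, y, z in degrees. A call has 1 to 12 rows; each row is the pose to reach, as a shift and turn from the pose commanded when the call began, along the tool's axes at that moment; what a row does not reach only later rows make up. A row lasts 1/10 s, in which the tool goes at most 50 mm and 8.59 degrees, less where a joint would pass 70% of its speed; a pose out of reach is approached as far as the arm can. A call with a gripper value outside its range is refused whole. "claw" is the closure in counts, from 0 (fully open) to 255 (shut), set as the call begins (left out, the last holds). The fingers move at their own pace and stop on an object; "squeeze" is the grip in N (left out, the last holds). Time passes only in rows, so rows that repeat a pose let the fingers close. It gives the time, the measured TCP pose, the force, the opening and the grip force at its end, in the units of the state.
- state(): the state, without advancing time (a new reading comes with each control period).
- read_camera(name): name is "scene" or "top" or "wrist"; returns a dict with "color" (420x560x3 uint8, red, green, blue), "fx", "fy", "cx", "cy" (pixels), "R" (3x3) and "t" (3): a world point X has camera coordinates R X + t. Camera axes: x right, y down, z forward; pixel columns grow to the right and rows downward; lengths in mm; the calibration is good to about 2 mm. A picture is of the moment at which its call begins. There is no depth.
- job_done(): hands the job in; it is judged then, once.
The state is a dict: "time_s": time; "qpos": joint angles; "dq": joint speeds; "joint_efforts": joint torques, N m; "tool_pos": TCP position; "ee_rot": TCP orientation; "contact_force": force on the tool from outside, world axes, zero at the start; "ft_torque": the same for the moment, N m; "grip_width": finger opening in mm; "grasp_force": force on a finger pad.
Only numpy, scipy, OpenCV 4.12 (cv2) and the standard library are available. Lean on these libraries where they do the work, as an engineer would, in place of code of your own. Each camera call takes 0.05 s, during which the arm holds its last target. There are 200 camera calls.

## Working session

There is one attempt and no reset: what is moved stays moved. The work goes in short steps, Python scripts to look and compute and a tool call to move; the robot and the scene stay as the last step left them, time stands still between calls to the robot, and variables do not carry over. Pictures are saved under pics/ and viewed, at most 10 in all, crops included, and the job is handed in when it is done.

Besides the shell and the picture viewer there is one more tool, called after "Emit:" as name(argument=value, ...) on one line, values as JSON. jog_arm: Moves the arm, as the interface text tells. Its arguments: {"type":"object","properties":{"deltas":{"type":"string"},"claw":{"type":"number"},"squeeze":{"type":"number"}},"required":["deltas"]}

```bash
mkdir -p pics; cat > h.py <<'E'
from workcell import *
import numpy as np, cv2
def snap(n,f=None):
    d=read_camera(n)
    if f: cv2.imwrite('pics/'+f,cv2.cvtColor(d['color'],cv2.COLOR_RGB2BGR))
    return d
def ray(d,u,v):
    R=np.array(d['R']);t=np.array(d['t'])
    c=-R.T@t; r=R.T@np.array([(u-d['cx'])/d['fx'],(v-d['cy'])/d['fy'],1]); return c,r/np.linalg.norm(r)
def onz(d,u,v,z):
    c,r=ray(d,u,v); return c+r*(z-c[2])/r[2]
def tri(obs):
    A=np.zeros((3,3));b=np.zeros(3)
    for c,r in obs:
        P=np.eye(3)-np.outer(r,r);A+=P;b+=P@c
    X=np.linalg.solve(A,b); return X,[np.linalg.norm((np.eye(3)-np.outer(r,r))@(X-c)) for c,r in obs]
E
python3 - <<'E'
from h import *
a=snap('scene','s1.png');b=snap('top','t1.png')
for d in(a,b): print(-np.array(d['R']).T@d['t'],d['fx'],np.round(d['R'],2).tolist())
s=state();print(s['time_s'],np.round(s['ee_rot'],3).tolist(),s['contact_force'])
E
```

```text
[1285.10652069 -653.20929219  731.2015496 ] 523.2560013403663 [[0.66, 0.75, -0.01], [0.44, -0.39, -0.81], [-0.61, 0.53, -0.59]]
[ 488.99948806  -46.9513634  1174.77710687] 496.4834574063765 [[0.02, -1.0, 0.01], [-1.0, -0.03, -0.06], [0.06, -0.0, -1.0]]
0.1 [[-0.937, 0.349, -0.001], [0.349, 0.937, -0.001], [0.0, -0.001, -1.0]] [-0.05487037  0.01624775  0.08856101]
```

View pics/s1.png

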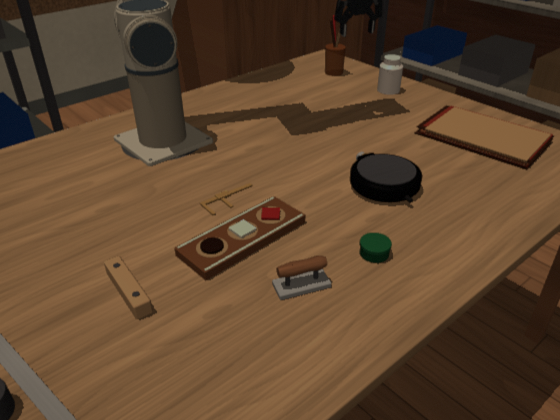

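View pics/t1.png

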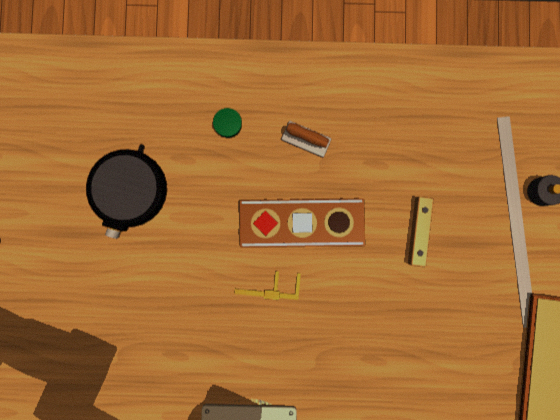

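The scene view shows the board with walnut near (212,246), holly (242,229) and padauk (271,214), and the warmer at (386,176). In the top view padauk is at (265,223), holly (302,223), walnut (339,222), the warmer at (126,188) and the button at (113,233). The calipers lie at the robot side of the board, the iron and tin on the far side.

```bash
cat > m.py <<'E'
from h import *
def blob(d,f,box):
    x0,y0,x1,y1=box; im=d['color'][y0:y1,x0:x1]; hsv=cv2.cvtColor(im,cv2.COLOR_RGB2HSV)
    m=cv2.inRange(hsv,*[np.array(q) for q in f]); 
    n,l,s,c=cv2.connectedComponentsWithStats(m); i=1+np.argmax(s[1:,4]); 
    return c[i]+[x0,y0],s[i,4],s[i,:4]+[x0,y0,0,0]
F={'walnut':((0,0,0),(180,255,60)),'padauk':((0,200,120),(8,255,255)),'holly':((0,0,150),(180,90,255))}
E
python3 - <<'E'
from m import *
a=snap('scene');b=snap('top')
S={'walnut':(198,235,226,257),'padauk':(258,204,284,224),'holly':(227,219,257,240)}
T={'walnut':(322,205,356,240),'padauk':(248,206,283,240),'holly':(288,208,317,240)}
for k in F:
    p=blob(a,F[k],S[k]);q=blob(b,F[k],T[k])
    print(k,p[0],p[1],p[2],q[0],q[1],q[2]); print(tri([ray(a,*p[0]),ray(b,*q[0])]),onz(b,*q[0],31.5))
p=[(240.5,199.5),(364,199),(364.5,246),(240.5,247)]
print([np.round(onz(b,*x,24),1) for x in p])
# warmer centre/button
print('warm',onz(b,126,188,54),'btn',onz(b,112,235,45), onz(b,140,150,30))
im=np.hstack([cv2.resize(x['color'][y0:y0+100,x0:x0+100],(400,400),interpolation=cv2.INTER_CUBIC) for x,x0,y0 in((a,340,130),(b,80,140))])
cv2.imwrite('pics/w.png',im[:,:,::-1])
E
```

```text
walnut [211.53225806 245.29354839] 310 [200 237  24  17] [337.18181818 218.75524476] 143 [329 212  20  19]
(array([ 539.21290135, -195.64380177,   28.99871216]), [np.float64(3.0136533382594317), np.float64(3.0136533382595534)]) [ 540.80977942 -192.83184058   31.5       ]Traceback (most recent call last):
  File "<stdin>", line 6, in <module>
  File "m.py", line 5, in blob
    n,l,s,c=cv2.connectedComponentsWithStats(m); i=1+np.argmax(s[1:,4]);
                                                     ~~~~~~~~~^^^^^^^^^
    return _wrapfunc(a, 'argmax', axis=axis, out=out, **kwds)
    return bound(*args, **kwds)
ValueError: attempt to get argmax of an empty sequence
```

```bash
sed -i "s/^F=.*/F={'walnut':((0,0,0),(180,255,85)),'padauk':((0,190,70),(5,255,255)),'holly':((0,0,110),(180,95,255))}/" m.py
python3 - <<'E'
from m import *
a=snap('scene');b=snap('top')
for d,u,v in((a,271,214),(a,242,229),(b,265,223),(b,302,223),(b,339,222),(b,250,206),(b,339,222-13),(b,260,240)):
  print(u,v,cv2.cvtColor(d['color'],cv2.COLOR_RGB2HSV)[v,u])
S={'walnut':(198,235,226,257),'padauk':(258,204,284,224),'holly':(227,219,257,240)}
T={'walnut':(322,205,356,240),'padauk':(248,206,283,240),'holly':(288,208,317,240)}
for k in F:
  try:
    p=blob(a,F[k],S[k]);q=blob(b,F[k],T[k])
    print(k,p[0],p[1],p[2],q[0],q[1],q[2]); print(tri([ray(a,*p[0]),ray(b,*q[0])]),onz(b,*q[0],31.5))
  except ValueError: print(k,'none')
p=[(240.5,199.5),(364,199),(364.5,246),(240.5,247)]
print([np.round(onz(b,*x,24),1) for x in p])
print('warm',onz(b,126,188,54),'btn',onz(b,112,235,45))
im=np.hstack([cv2.resize(x['color'][y0:y0+100,x0:x0+100],(400,400),interpolation=cv2.INTER_CUBIC) for x,x0,y0 in((a,340,130),(b,80,140))])
cv2.imwrite('pics/w.png',np.clip(im[:,:,::-1]*1.8,0,255))
E
```

```text
271 214 [  1 207 111]
242 229 [ 31  47 146]
265 223 [  2 230 180]
302 223 [ 56   9 188]
339 222 [  9 173  56]
250 206 [ 11 195 144]
339 209 [ 21 141 181]
260 240 [ 12 198 147]
walnut [211.52369077 243.59850374] 401 [198 235  28  19] [338.28034682 221.72254335] 346 [328 212  21  21]
(array([ 534.07351949, -195.6129215 ,   30.44934728]), [np.float64(0.005403816722951714), np.float64(0.005403816723010327)]) [ 534.029054  -195.4808858   31.5      ]
padauk [270.23115578 212.8241206 ] 199 [262 207  18  12] [264.95737705 222.84590164] 305 [254 211  23  24]
(array([527.44051446, -26.44662527,  27.10687422]), [np.float64(0.093704258580604), np.float64(0.09370425858074143)]) [527.23559185 -26.59850299  31.5       ]
holly [241.90234375 227.48828125] 256 [229 219  27  18] [301.92167102 222.4464752 ] 383 [292 213  20  20]
(array([ 530.52040527, -111.61347764,   29.18270696]), [np.float64(0.2725291043990374), np.float64(0.2725291043989883)]) [ 530.27409303 -111.70100287   31.5       ]
[array([580.3,  31.8,  24. ]), array([ 588.7, -255.5,   24. ]), array([ 479.7, -258.1,   24. ]), array([470.3,  28.5,  24. ])]
warm [597.52129766 289.4795896   54.        ] btn [490.59899968 319.16037418  45.        ][ WARN:0@0.682] global loadsave.cpp:1063 imwrite_ Unsupported depth image for selected encoder is fallbacked to CV_8U.
```

View pics/w.png

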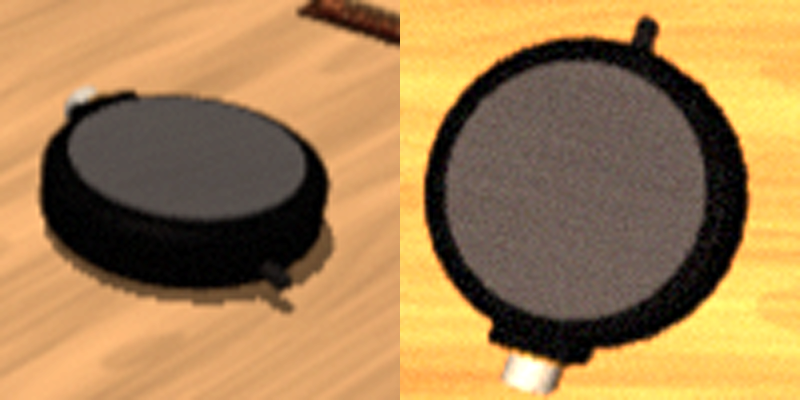

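Top crop: plate disc centre at about (124,187) px and button at about (113,233). Inlays are at roughly walnut (534,-195), holly (530,-112) and padauk (527,-27). I'll move above the board with the fingers shut.

Emit:
jog_arm(deltas="-20 -20 0 0 0 0;-50 -51 0 0 0 0;-85 -86 0 0 0 0;-120 -122 0 0 0 0;-155 -157 0 0 0 0;-190 -193 0 0 0 0;-225 -228 0 0 0 0;-260 -264 0 0 0 0;-295 -299 0 0 0 0;-330 -335 0 0 0 0;-350 -355 0 0 0 0;-360 -366 0 0 0 0", claw=255, squeeze=20)

```text
time_s: 1.5
tool_pos: [428.7, 114.7, 231.6]
ee_rot: [[-0.936, 0.352, 0.001], [0.352, 0.936, -0.0], [-0.001, 0.0, -1.0]]
contact_force: [-0.2, 0.3, 0.2]
grip_width: -0.4
grasp_force: 0.0
```

Emit:
jog_arm(deltas="-20 -20 0 0 0 0;-50 -51 0 0 0 0;-85 -86 0 0 0 0;-120 -122 0 0 0 0;-150 -152 0 0 0 0;-168 -171 0 0 0 0;-175 -178 0 0 0 0;-175 -178 0 0 0 0;-175 -178 0 0 0 0;-175 -178 0 0 0 0")

```text
time_s: 2.5
tool_pos: [529.0, -109.7, 231.3]
ee_rot: [[-0.937, 0.348, -0.001], [0.348, 0.937, 0.0], [0.001, 0.0, -1.0]]
contact_force: [-1.1, 1.3, 0.7]
grip_width: 0.2
grasp_force: 0.0
```

```bash
python3 - <<'E'
from h import *
d=snap('wrist','wr1.png');s=state();print(s['tool_pos'],s['contact_force'],s['qpos'],-np.array(d['R']).T@d['t'],np.round(s['ee_rot'],4).tolist())
E
```

```text
[ 529.12776962 -109.71083578  231.37007255] [ 0.78820784  0.80924601 -0.37709408] [-2.26555581e-01  2.99615046e-01  1.81722493e+00  1.81562563e-04
  1.02506014e+00 -1.44217564e+00] [465.49221815 -86.55109637 373.27676941] [[-0.9376, 0.3478, -0.0003], [0.3478, 0.9376, 0.0002], [0.0003, 0.0001, -1.0]]
```

View pics/wr1.png

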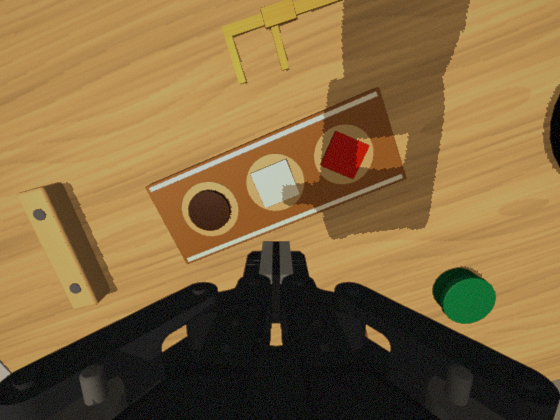

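The wrist view shows walnut at (210,209), holly (274,182) and padauk (345,155), all proud. The calipers and tin are clear of the path.

```bash
python3 - <<'E'
from m import *
a=snap('scene');b=snap('top');w=snap('wrist')
W={'walnut':(188,186,233,231),'padauk':(316,128,374,184),'holly':(246,153,302,209)}
T={'walnut':(322,205,356,240),'padauk':(248,206,283,240),'holly':(288,208,317,240)}
for k in F:
    p=blob(w,F[k],W[k])
    print(k,p,onz(w,*p[0],31.5))
    try: print(tri([ray(b,*blob(b,F[k],T[k])[0]),ray(w,*p[0])]))
    except Exception as e: print(e)
# board height: dark-line corners of board in wrist
for u,v in((148,187),(378,89),(405,178),(187,262)): print(onz(w,u,v,24))
E
```

```text
walnut (array([209.52494244, 209.23637759]), np.int32(1303), array([189, 190,  42,  40])) [ 533.88247996 -195.33755654   31.5       ]
(array([ 518.0443313 , -212.33196168,   37.89812245]), [np.float64(23.77876343305516), np.float64(23.77876343305519)])
padauk (array([344.3935743 , 154.11164659]), np.int32(1245), array([321, 131,  48,  47])) [527.47302979 -27.57441331  31.5       ]
(array([529.0397049 , -23.85272243,  16.416941  ]), [np.float64(1.6018701698010105), np.float64(1.6018701698010946)])
holly (array([274.79540851, 182.63268062]), np.int32(1481), array([250, 159,  50,  49])) [ 530.78165578 -112.07414764   31.5       ]
(array([ 538.4807947 , -116.99031224,   -9.75241133]), [np.float64(1.8683893686617545), np.float64(1.8683893686617952)])
[ 484.97645955 -254.72772894   24.        ]
[474.42646904  28.20061783  24.        ]
[580.13984065  32.13638277  24.        ]
[ 589.35784274 -252.63097577   24.        ]
```

Positions agree with the first estimate to about 1 mm. Next, the walnut disc: go over it and down to about 10 mm above it.

Emit:
jog_arm(deltas="-15 -35 0 0 0 0;-30 -70 10 0 0 0;-35 -79 40 0 0 0;-35 -79 80 0 0 0;-35 -79 120 0 0 0;-35 -79 150 0 0 0;-35 -79 170 0 0 0;-35 -79 182 0 0 0;-35 -79 188 0 0 0;-35 -79 190 0 0 0;-35 -79 190 0 0 0;-35 -79 190 0 0 0")

```text
time_s: 3.9
tool_pos: [535.5, -197.5, 42.4]
ee_rot: [[-0.937, 0.349, 0.002], [0.349, 0.937, -0.001], [-0.002, -0.0, -1.0]]
contact_force: [-0.1, -0.3, 0.3]
grip_width: 0.1
grasp_force: 0.0
```

Emit:
jog_arm(deltas="0 0 2 0 0 0;0 0 4 0 0 0;0 0 6 0 0 0;0 0 7 0 0 0;0 0 8 0 0 0;0 0 9 0 0 0;0 0 9 0 0 0;0 0 9 0 0 0")

```text
time_s: 4.7
tool_pos: [534.8, -197.2, 32.3]
ee_rot: [[-0.937, 0.349, -0.0], [0.349, 0.937, 0.0], [0.0, -0.0, -1.0]]
contact_force: [0.1, -0.2, 0.3]
grip_width: 0.3
grasp_force: 0.0
```

Emit:
jog_arm(deltas="0 0 1 0 0 0;0 0 2 0 0 0;0 0 2 0 0 0;0 0 2 0 0 0")

```text
time_s: 5.1
tool_pos: [534.9, -197.3, 30.4]
ee_rot: [[-0.937, 0.349, 0.0], [0.349, 0.937, -0.0], [-0.0, 0.0, -1.0]]
contact_force: [0.3, -0.2, 1.4]
grip_width: -0.0
grasp_force: 0.7
```

Emit:
jog_arm(deltas="0 0 1 0 0 0;0 0 2 0 0 0;0 0 3 0 0 0;0 0 4 0 0 0;0 0 5 0 0 0;0 0 5.5 0 0 0;0 0 5.5 0 0 0;0 0 5.5 0 0 0;0 0 5.5 0 0 0")

```text
time_s: 6.0
tool_pos: [534.7, -197.2, 24.7]
ee_rot: [[-0.937, 0.349, -0.0], [0.349, 0.937, 0.0], [0.0, -0.0, -1.0]]
contact_force: [0.6, -0.3, 0.9]
grip_width: 0.2
grasp_force: 0.3
```

```bash
python3 - <<'E'
from h import *
p=[]
for i in range(5):
    d=snap('wrist'); s=state(); p.append([*s['tool_pos'],s['contact_force'][2]])
print(np.round(p,2)); cv2.imwrite('pics/wr2.png',d['color'][60:300,120:440,::-1])
E
```

```text
[[ 5.3466e+02 -1.9716e+02  2.4720e+01  5.0000e-01]
 [ 5.3459e+02 -1.9714e+02  2.4700e+01  1.6900e+00]
 [ 5.3457e+02 -1.9715e+02  2.4710e+01  8.1000e-01]
 [ 5.3457e+02 -1.9714e+02  2.4690e+01  8.1000e-01]
 [ 5.3457e+02 -1.9713e+02  2.4700e+01  3.1000e-01]]
```

View pics/wr2.png

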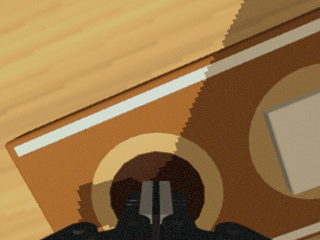

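The crop shows the closed tips on the walnut disc, which is nearly level, at (157,190). It needs 0.7 mm more. Then I'll go up and over to padauk.

Emit:
jog_arm(deltas="0 0 0.4 0 0 0;0 0 0.7 0 0 0;0 0 0.7 0 0 0;0 0 0.7 0 0 0;0 0 0.7 0 0 0")

```text
time_s: 6.75
tool_pos: [534.6, -197.1, 24.1]
ee_rot: [[-0.937, 0.349, -0.0], [0.349, 0.937, 0.0], [0.0, 0.0, -1.0]]
contact_force: [-1.1, -0.3, 2.7]
grip_width: -0.1
grasp_force: 1.4
```

Emit:
jog_arm(deltas="0 0 -8 0 0 0;0 0 -25 0 0 0;0 0 -45 0 0 0;10 24 -55 0 0 0;25 60 -55 0 0 0;42 100 -55 0 0 0;56 133 -55 0 0 0;64 152 -55 0 0 0;66 157 -55 0 0 0;66 157 -50 0 0 0;66 157 -40 0 0 0;66 157 -30 0 0 0")

```text
time_s: 7.95
tool_pos: [527.9, -28.0, 53.3]
ee_rot: [[-0.937, 0.35, 0.0], [0.35, 0.937, -0.0], [-0.0, -0.0, -1.0]]
contact_force: [0.2, 0.1, -0.5]
grip_width: 0.2
grasp_force: 0.0
```

Emit:
jog_arm(deltas="0 0 7 0 0 0;0 0 12 0 0 0;0 0 16 0 0 0;0 0 19 0 0 0;0 0 20 0 0 0;0 0 20 0 0 0;0 0 20 0 0 0;0 0 20 0 0 0")

```text
time_s: 8.75
tool_pos: [528.0, -27.0, 34.4]
ee_rot: [[-0.937, 0.349, 0.001], [0.349, 0.937, -0.0], [-0.001, 0.0, -1.0]]
contact_force: [0.9, -0.0, 0.0]
grip_width: -0.1
grasp_force: 0.0
```

```bash
python3 - <<'E'
from h import *
d=snap('wrist');s=state();print(s['tool_pos'],s['contact_force']); cv2.imwrite('pics/wr3.png',d['color'][60:300,20:440,::-1])
E
```

```text
[527.94284077 -27.00907542  34.38617341] [-0.65791991  0.06631656  0.18089368]
```

View pics/wr3.png

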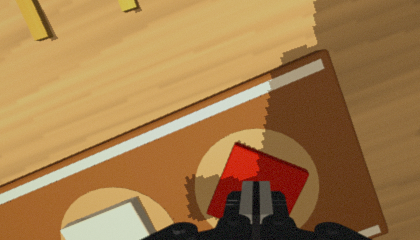

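The crop shows the tips just over the padauk diamond at (256,195). Pressing it down to z≈24.5, then trimming.

Emit:
jog_arm(deltas="0 0 1 0 0 0;0 0 2 0 0 0;0 0 3 0 0 0;0 0 4 0 0 0;0 0 5 0 0 0;0 0 6 0 0 0;0 0 7 0 0 0;0 0 8 0 0 0;0 0 9 0 0 0;0 0 9.5 0 0 0;0 0 9.5 0 0 0;0 0 9.5 0 0 0")

```text
time_s: 10.0
tool_pos: [527.7, -27.1, 24.5]
ee_rot: [[-0.937, 0.349, -0.0], [0.349, 0.937, -0.0], [0.0, -0.0, -1.0]]
contact_force: [0.4, 0.5, 0.5]
grip_width: -0.0
grasp_force: 0.1
```

Emit:
jog_arm(deltas="0 0 0.3 0 0 0;0 0 0.3 0 0 0;0 0 0.3 0 0 0;0 0 0.3 0 0 0")

```text
time_s: 10.4
tool_pos: [527.7, -27.0, 24.3]
ee_rot: [[-0.937, 0.349, -0.0], [0.349, 0.937, -0.0], [0.0, -0.0, -1.0]]
contact_force: [0.0, -0.2, 1.0]
grip_width: 0.1
grasp_force: 0.6
```

Emit:
jog_arm(deltas="0 0 0.2 0 0 0;0 0 0.2 0 0 0;0 0 0.2 0 0 0;0 0 0.2 0 0 0")

```text
time_s: 10.8
tool_pos: [527.7, -27.1, 24.2]
ee_rot: [[-0.937, 0.349, -0.0], [0.349, 0.937, -0.0], [0.0, -0.0, -1.0]]
contact_force: [-0.2, -0.9, 2.4]
grip_width: -0.0
grasp_force: 1.4
```

Emit:
jog_arm(deltas="0 0 -8 0 0 0;0 0 -25 0 0 0;0 0 -40 0 0 0;-7 -16 -42 0 0 0;-18 -43 -42 0 0 0;-28 -67 -42 0 0 0;-32 -77 -40 0 0 0;-32 -79 -32 0 0 0;-32 -79 -20 0 0 0;-32 -79 -12 0 0 0;-32 -79 -10 0 0 0;-32 -79 -10 0 0 0")

```text
time_s: 12.0
tool_pos: [529.6, -111.4, 33.3]
ee_rot: [[-0.937, 0.348, -0.002], [0.348, 0.937, 0.0], [0.002, -0.0, -1.0]]
contact_force: [-0.2, -0.3, -0.5]
grip_width: -0.0
grasp_force: 0.0
```

Emit:
jog_arm(deltas="0 0 1 0 0 0;0 0 2 0 0 0;0 0 3 0 0 0;0 0 4 0 0 0;0 0 5 0 0 0;0 0 6 0 0 0;0 0 7 0 0 0;0 0 8 0 0 0;0 0 9 0 0 0;0 0 9.5 0 0 0;0 0 9.5 0 0 0;0 0 9.5 0 0 0")

```text
time_s: 13.2
tool_pos: [530.1, -112.4, 24.5]
ee_rot: [[-0.937, 0.349, -0.0], [0.349, 0.937, -0.0], [0.0, -0.0, -1.0]]
contact_force: [0.6, 0.3, 1.2]
grip_width: -0.1
grasp_force: 0.6
```

Emit:
jog_arm(deltas="0 0 0.4 0 0 0;0 0 0.4 0 0 0;0 0 0.4 0 0 0;0 0 0.4 0 0 0")

```text
time_s: 13.6
tool_pos: [530.1, -112.4, 24.2]
ee_rot: [[-0.937, 0.349, -0.0], [0.349, 0.937, -0.0], [0.0, -0.0, -1.0]]
contact_force: [0.3, -1.0, 1.6]
grip_width: 0.0
grasp_force: 0.7
```

Emit:
jog_arm(deltas="0 0 -8 0 0 0;0 0 -25 0 0 0;0 0 -55 0 0 0;0 0 -90 0 0 0;0 0 -130 0 0 0;0 0 -165 0 0 0;0 0 -190 0 0 0;0 0 -200 0 0 0;0 0 -200 0 0 0;0 0 -200 0 0 0;0 0 -200 0 0 0;0 0 -200 0 0 0")

```text
time_s: 14.8
tool_pos: [529.4, -112.1, 222.7]
ee_rot: [[-0.937, 0.349, -0.003], [0.349, 0.937, 0.001], [0.003, -0.0, -1.0]]
contact_force: [0.3, 0.5, 0.2]
grip_width: -0.2
grasp_force: 0.0
```

```bash
python3 - <<'E'
from h import *
d=snap('wrist');s=state();print(s['time_s'],s['tool_pos'],s['contact_force']); cv2.imwrite('pics/wr4.png',cv2.resize(d['color'][60:290,100:440,::-1],None,fx=2.2,fy=2.2))
E
```

```text
14.85 [ 529.52437004 -112.10932211  222.92416007] [-0.61662094  0.95955809  0.15485378]
```

View pics/wr4.png

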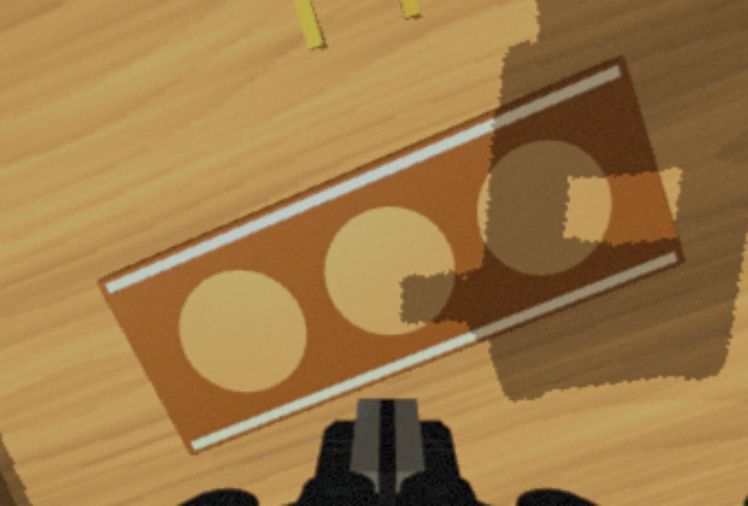

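The crop shows the cork discs with no inlays visible at (243,331), (390,270) and (544,207). Either the cork surface is drawn about level with the face and hides inlays that are now flush, or the tips sit lower than the TCP. I'll check by a light touch on the board's face at its end margin.

Emit:
jog_arm(deltas="-15 -35 20 0 0 0;-33 -77 55 0 0 0;-48 -112 95 0 0 0;-52 -121 135 0 0 0;-52 -121 165 0 0 0;-52 -121 182 0 0 0;-52 -121 191 0 0 0;-52 -121 195 0 0 0;-52 -121 196 0 0 0;-52 -121 196 0 0 0;-52 -121 196 0 0 0")

```text
time_s: 15.95
tool_pos: [537.4, -244.0, 29.3]
ee_rot: [[-0.937, 0.349, 0.002], [0.349, 0.937, -0.001], [-0.002, -0.0, -1.0]]
contact_force: [-0.8, -0.3, 0.2]
grip_width: 0.2
grasp_force: 0.0
```

Emit:
jog_arm(deltas="0 0 0.5 0 0 0;0 0 1 0 0 0;0 0 1 0 0 0;0 0 1 0 0 0;0 0 1 0 0 0")

```text
time_s: 16.45
tool_pos: [536.6, -243.8, 27.2]
ee_rot: [[-0.937, 0.349, -0.0], [0.349, 0.937, -0.0], [0.0, -0.0, -1.0]]
contact_force: [0.1, 0.1, 0.1]
grip_width: -0.0
grasp_force: 0.0
```

```bash
cat > f.py <<'E'
from h import *
p=[]
for i in range(6):
    read_camera('wrist');s=state();p.append([*s['tool_pos'],s['contact_force'][2]])
print(s['time_s'],np.round(np.mean(p,0),2),np.round(np.array(p)[:,3],1))
E
python3 f.py
```

```text
16.75 [ 5.366e+02 -2.438e+02  2.720e+01 -1.200e-01] [-0.6 -0.5  0.6  0.2 -0.6  0.1]
```

Free at 27.2. Stepping down.

Emit:
jog_arm(deltas="0 0 1 0 0 0;0 0 2 0 0 0;0 0 2 0 0 0;0 0 2 0 0 0")

```text
time_s: 17.15
tool_pos: [536.6, -243.8, 25.1]
ee_rot: [[-0.937, 0.349, -0.0], [0.349, 0.937, 0.0], [0.0, 0.0, -1.0]]
contact_force: [0.0, 0.2, 0.1]
grip_width: -0.1
grasp_force: 0.0
```

Emit:
jog_arm(deltas="0 0 0.5 0 0 0;0 0 0.5 0 0 0;0 0 0.5 0 0 0;0 0 0.5 0 0 0")

```text
time_s: 17.55
tool_pos: [536.6, -243.8, 24.7]
ee_rot: [[-0.937, 0.349, 0.0], [0.349, 0.937, -0.0], [-0.0, -0.0, -1.0]]
contact_force: [0.6, -0.1, -0.4]
grip_width: 0.2
grasp_force: 0.0
```

Emit:
jog_arm(deltas="0 0 0.5 0 0 0;0 0 0.5 0 0 0;0 0 0.5 0 0 0;0 0 0.5 0 0 0")

```text
time_s: 17.95
tool_pos: [536.6, -243.8, 24.2]
ee_rot: [[-0.937, 0.349, 0.0], [0.349, 0.937, -0.0], [-0.0, -0.0, -1.0]]
contact_force: [0.7, 0.2, 0.0]
grip_width: 0.2
grasp_force: 0.0
```

Emit:
jog_arm(deltas="0 0 0.5 0 0 0;0 0 0.5 0 0 0;0 0 0.5 0 0 0;0 0 0.5 0 0 0")

```text
time_s: 18.35
tool_pos: [536.7, -243.8, 24.1]
ee_rot: [[-0.937, 0.349, 0.0], [0.349, 0.937, -0.0], [-0.0, -0.0, -1.0]]
contact_force: [-1.9, 0.9, 6.4]
grip_width: -0.0
grasp_force: 2.7
```

```bash
python3 f.py
```

```text
18.65 [ 536.66 -243.83   24.09    5.61] [6.2 5.6 4.5 5.8 5.4 6.2]
```

The face reads contact at TCP z = 24.1. The inlays were pushed, still in contact, to 24.1–24.2, so they are flush and the cork is drawn at face level. Moving on to the warmer.

Emit:
jog_arm(deltas="0 0 -10 0 0 0;0 0 -35 0 0 0;0 0 -75 0 0 0;0 0 -120 0 0 0;7 23 -160 0 0 0;18 55 -190 0 0 0;31 95 -200 0 0 0;43 133 -200 0 0 0;56 171 -200 0 0 0;68 209 -200 0 0 0;77 238 -200 0 0 0;84 259 -200 0 0 0")

```text
time_s: 19.85
tool_pos: [548.2, 30.3, 224.3]
ee_rot: [[-0.938, 0.348, 0.001], [0.348, 0.938, 0.0], [-0.001, 0.0, -1.0]]
contact_force: [-0.0, -0.4, -0.2]
grip_width: -0.5
grasp_force: 0.0
```

Emit:
jog_arm(deltas="8 25 0 0 0 0;20 62 0 0 0 0;33 100 0 0 0 0;45 138 0 0 0 0;58 176 0 0 0 0;70 214 0 0 0 0;79 243 0 0 0 0;84 259 0 0 0 0;84 259 0 0 0 0;84 259 0 0 0 0;84 259 0 0 0 0")

```text
time_s: 20.95
tool_pos: [560.1, 298.8, 223.7]
ee_rot: [[-0.937, 0.35, -0.0], [0.35, 0.937, -0.001], [0.0, -0.001, -1.0]]
contact_force: [0.5, 0.2, 0.2]
grip_width: -0.3
grasp_force: 0.0
```

```bash
python3 - <<'E'
from h import *
d=snap('wrist','wr5.png');s=state();print(s['time_s'],s['tool_pos'])
E
```

```text
21.0 [560.1642588  298.82914401 223.76908521]
```

View pics/wr5.png

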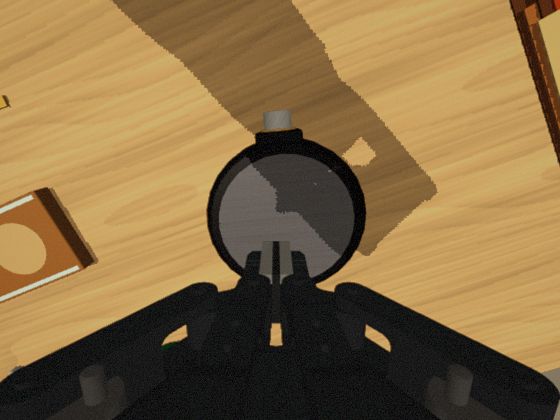

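The wrist view shows the button at columns 264–291, rows 110–129, its boss at (279,137), and the plate centred near (287,217).

```bash
python3 - <<'E'
from h import *
d=snap('wrist'); im=d['color']; g=im[95:140,250:305].astype(int)
h=cv2.cvtColor(im,cv2.COLOR_RGB2HSV)
m=((h[:,:,1]<60)&(h[:,:,2]>70)).astype(np.uint8); m[:100]=0;m[132:]=0;m[:,:255]=0;m[:,300:]=0
n,l,s,c=cv2.connectedComponentsWithStats(m);i=1+np.argmax(s[1:,4]);print(s[i],c[i],-np.array(d['R']).T@d['t'])
for r in range(s[i,1],s[i,1]+s[i,3],3):
    x=np.where(l[r]==i)[0];print(r,x.min(),x.max())
print('face',onz(d,s[i,0]+s[i,2]/2,s[i,1],30),onz(d,s[i,0]+s[i,2]/2,s[i,1],45))
w=(onz(d,s[i,0],s[i,1]+9,30),onz(d,s[i,0]+s[i,2],s[i,1]+9,30));print('sides',w)
# plate rim
b=(im.max(2)<110).astype(np.uint8);b[:,:200]=0;b[:,375:]=0;b[:138]=0;b[240:]=0
bb=(im.max(2)<35)
pts=[]
for r in range(150,235,5):
    x=np.where(bb[r,200:375])[0]+200
    if len(x): pts+= [(x.min(),r),(x.max()+1,r)]
print(pts)
E
```

```text
[263 110  28  19 459] [276.87581699 119.1416122 ] [496.69688776 322.26246457 365.73995221]
110 281 289
113 264 289
116 264 289
119 264 290
122 264 290
125 264 290
128 265 276
face [487.86572292 326.84548155  30.        ] [488.26027672 326.64072411  45.        ]
sides (array([491.2120596 , 309.63859698,  30.        ]), array([501.70875903, 337.62904232,  30.        ]))
[(np.int64(243), 150), (np.int64(330), 150), (np.int64(237), 155), (np.int64(337), 155), (np.int64(231), 160), (np.int64(342), 160), (np.int64(227), 165), (np.int64(348), 165), (np.int64(223), 170), (np.int64(351), 170), (np.int64(219), 175), (np.int64(355), 175), (np.int64(216), 180), (np.int64(358), 180), (np.int64(214), 185), (np.int64(360), 185), (np.int64(212), 190), (np.int64(362), 190), (np.int64(210), 195), (np.int64(363), 195), (np.int64(210), 200), (np.int64(364), 200), (np.int64(208), 205), (np.int64(365), 205), (np.int64(208), 210), (np.int64(365), 210), (np.int64(208), 215), (np.int64(365), 215), (np.int64(208), 220), (np.int64(365), 220), (np.int64(209), 225), (np.int64(364), 225), (np.int64(210), 230), (np.int64(363), 230)]
```

```bash
python3 - <<'E'
from h import *
d=snap('wrist');s=state()
R=np.array(s['ee_rot']);p=np.array(s['tool_pos'])
f=onz(d,277.2,111,32);C=onz(d,286.7,215,35);B=onz(d,277.5,119,32)
print('face',f,'C',C,np.linalg.norm(C-f))
u=(C-f)[:2];u/=np.linalg.norm(u);a=np.degrees(np.arctan2(u[1],u[0]));print('yaw',a)
x=-R[:,0];print('tool -x yaw',np.degrees(np.arctan2(x[1],x[0])))
t=np.array([*(f[:2]-u*31),120]);print('pre',t,'delta tool',R.T@(t-p), p)
E
```

```text
face [489.03694859 326.7871279   32.        ] C [599.67331831 297.07558163  35.        ] 114.59573415910356
yaw -15.032185018762823
tool -x yaw -20.52205754491035
pre [459.09775972 334.82733744 120.        ] delta tool [107.276592    -1.9837356  103.83998467] [560.26988648 299.09491761 223.83804579]
```

Emit:
jog_arm(deltas="20 0 0 0 0 0;50 -1 0 0 0 -2;80 -2 0 0 0 -4;100 -2 10 0 0 -5.5;107 -2 40 0 0 -5.5;107 -2 80 0 0 -5.5;107 -2 120 0 0 -5.5;107 -2 155 0 0 -5.5;107 -2 180 0 0 -5.5;107 -2 195 0 0 -5.5;107 -2 201 0 0 -5.5;107 -2 201 0 0 -5.5")

```text
time_s: 22.3
tool_pos: [459.3, 335.6, 22.6]
ee_rot: [[-0.966, 0.258, -0.0], [0.258, 0.966, -0.0], [0.0, -0.0, -1.0]]
contact_force: [-0.7, -1.0, -0.4]
grip_width: -0.3
grasp_force: 0.0
```

```bash
python3 - <<'E'
from h import *
d=snap('wrist','wr6.png');s=state();print(s['time_s'],s['tool_pos'],s['contact_force'],np.round(s['ee_rot'],3).tolist())
p=np.array(s['tool_pos']);R=np.array(s['ee_rot']);print(R.T@(np.array([488,327,23])-p))
E
```

```text
22.35 [459.71003995 335.91736789  23.38531645] [-0.08638737  0.04324923 -0.23836731] [[-0.966, 0.258, 0.001], [0.258, 0.966, 0.001], [-0.001, 0.001, -1.0]]
[-29.6328609   -1.31225599   0.40161865]
```

View pics/wr6.png

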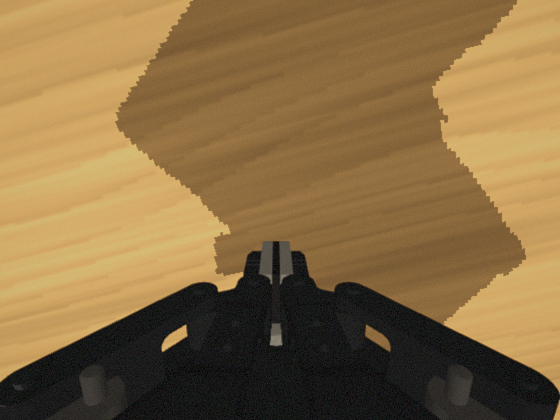

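The wrist view shows the tips clear of everything, with the button behind the gripper. Pushing along tool −x and watching the force.

Emit:
jog_arm(deltas="-3 -1 0 0 0 0;-7 -1 0 0 0 0;-10 -1 0 0 0 0;-12 -1 0 0 0 0;-13 -1 0 0 0 0;-14 -1 0 0 0 0;-14 -1 0 0 0 0;-14 -1 0 0 0 0")

```text
time_s: 23.15
tool_pos: [472.3, 331.1, 22.6]
ee_rot: [[-0.966, 0.258, -0.0], [0.258, 0.966, -0.0], [0.0, -0.0, -1.0]]
contact_force: [-0.4, -0.0, 0.6]
grip_width: 0.2
grasp_force: 0.0
```

Emit:
jog_arm(deltas="-1 0 0 0 0 0;-2 0 0 0 0 0;-2 0 0 0 0 0;-2 0 0 0 0 0")

```text
time_s: 23.55
tool_pos: [474.4, 330.7, 22.7]
ee_rot: [[-0.966, 0.258, 0.0], [0.258, 0.966, 0.0], [0.0, 0.0, -1.0]]
contact_force: [0.6, 0.2, -0.1]
grip_width: -0.0
grasp_force: 0.0
```

Emit:
jog_arm(deltas="-1 0 0 0 0 0;-2 0 0 0 0 0;-2 0 0 0 0 0;-2 0 0 0 0 0")

```text
time_s: 23.95
tool_pos: [476.3, 330.1, 22.7]
ee_rot: [[-0.966, 0.258, -0.0], [0.258, 0.966, 0.0], [0.0, 0.0, -1.0]]
contact_force: [-0.4, -0.6, -0.1]
grip_width: -0.3
grasp_force: 0.0
```

Emit:
jog_arm(deltas="-1 0 0 0 0 0;-2 0 0 0 0 0;-2 0 0 0 0 0;-2 0 0 0 0 0")

```text
time_s: 24.35
tool_pos: [477.9, 329.6, 22.7]
ee_rot: [[-0.966, 0.258, -0.001], [0.258, 0.966, -0.0], [0.0, -0.0, -1.0]]
contact_force: [-2.8, 0.5, 0.8]
grip_width: -0.1
grasp_force: 1.5
```

Contact is at about x = 477.5. Push about 9 mm further.

Emit:
jog_arm(deltas="-1 0 0 0 0 0;-2 0 0 0 0 0;-3 0 0 0 0 0;-4 0 0 0 0 0;-5 0 0 0 0 0;-6 0 0 0 0 0;-6 0 0 0 0 0;-6 0 0 0 0 0")

```text
time_s: 25.15
tool_pos: [484.2, 327.9, 22.7]
ee_rot: [[-0.966, 0.258, 0.0], [0.258, 0.966, -0.0], [-0.0, -0.0, -1.0]]
contact_force: [-1.8, -0.4, 0.8]
grip_width: -0.1
grasp_force: 0.8
```

Emit:
jog_arm(deltas="-1 0 0 0 0 0;-2 0 0 0 0 0;-3 0 0 0 0 0;-3.5 0 0 0 0 0;-3.5 0 0 0 0 0;-3.5 0 0 0 0 0")

```text
time_s: 25.75
tool_pos: [487.5, 327.1, 22.7]
ee_rot: [[-0.966, 0.258, 0.0], [0.258, 0.966, -0.0], [-0.0, -0.0, -1.0]]
contact_force: [-2.7, -0.5, 0.4]
grip_width: -0.2
grasp_force: 1.1
```

About 10 mm in, with the force still at sliding level. Back off, rise and look.

Emit:
jog_arm(deltas="3 0 0 0 0 0;15 0 0 0 0 0;32 0 0 0 0 0;38 0 -10 0 0 0;38 0 -40 0 0 0;38 0 -80 0 0 0;38 0 -120 0 0 0;38 0 -160 0 0 0;20 0 -190 0 0 0;-15 0 -200 0 0 0;-50 0 -200 0 0 0;-70 0 -200 0 0 0")

```text
time_s: 26.95
tool_pos: [556.8, 309.1, 224.6]
ee_rot: [[-0.966, 0.258, 0.003], [0.258, 0.966, 0.001], [-0.003, 0.002, -1.0]]
contact_force: [-0.2, 0.7, -0.5]
grip_width: -0.0
grasp_force: 0.0
```

Emit:
jog_arm(deltas="0 0 0 0 0 0;0 0 0 0 0 0;0 0 0 0 0 0;0 0 0 0 0 0")

```text
time_s: 27.35
tool_pos: [553.8, 309.6, 222.8]
ee_rot: [[-0.966, 0.257, -0.001], [0.257, 0.966, -0.0], [0.0, -0.0, -1.0]]
contact_force: [-0.6, 0.8, -0.2]
grip_width: 0.1
grasp_force: 0.0
```

```bash
python3 - <<'E'
from h import *
d=snap('wrist');b=snap('top');s=state();print(s['time_s'],s['tool_pos'],s['contact_force'])
x=cv2.resize(d['color'][60:240,190:390],(400,360));y=cv2.resize(b['color'][90:270,200:400],(400,360))
cv2.imwrite('pics/end.png',np.hstack([x,y])[:,:,::-1])
g=d['color'].max(2);print(g[90:150:3,270:290].mean(1).round())
E
```

```text
27.45 [554.21864903 309.51148631 222.79168076] [-0.16484273 -1.1510393   0.23381859]
[130. 131. 134. 131. 127. 130. 132. 133. 132. 132. 129. 121. 123. 128.
 121. 122. 126.  15.  16.  13.]
```

View pics/end.png

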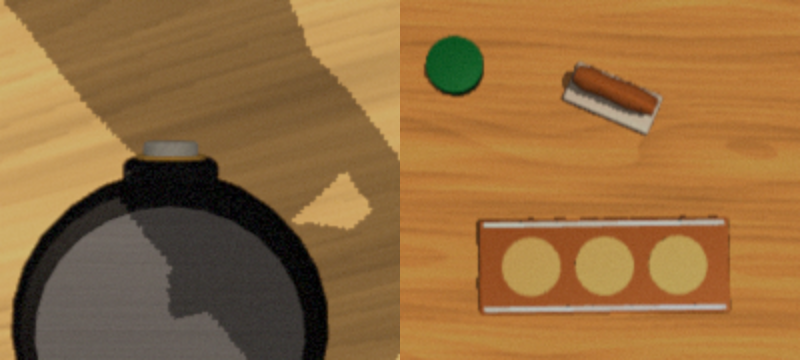

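The left panel shows the button in, with an amber ring at the boss at (172,157). The right panel shows the tin, iron and board in place, with the inlays flush under the cork level. Handing in.

```bash
python3 -c "
from workcell import *
print(job_done())"
```

```text
the job is handed in; nothing more can be done
None
```

I pushed walnut, padauk and holly level in that order (tips stopped at z 24.1–24.2 mm; the board's face touched at 24.1), then pushed the button in about 10 mm and handed in at about 27 s; the cork hides the inlays in the final pictures, so their level rests on contact readings, not sight.

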